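# Dock the moisture meter under the low bridge

### The arm

A 6-joint arm with a two-finger parallel gripper is mounted at the origin on a cart in front of the work surface, level with it; the furniture and walls round the work are solid. World frame = base frame: x ahead of the robot, y to its left, z up, the work surface at z = 0. Lengths are in m, angles in rad, forces in N, time in s.
With the tool pointing down it reaches from about 0.35 to 0.8 m from the base axis. Payload 7.3 kg.
Tool frame: the origin (TCP) lies midway between the tips of the shut fingers; the grasp point (between the pads) lies 19 mm behind it (env.tcp_to_grasp is the distance from the TCP to the grasp point, in m); z points along the fingers, y is the line along which they close (so a half turn about z gives the same grasp; the last joint's range is limited). The gripper opens to 85 mm and grips with 20 to 120 N. Pads are 22 mm wide; open, the fingers measure 114 mm over their backs; the gripper's body (76 mm by 85 mm) begins 54 mm behind the grasp point. The pads swing forward as they close: fully open they stand 13 mm farther back than shut.
Start: joints at [0.956, 0.342, 1.524, -0, 1.275, -0.146], TCP at [0.237, 0.468, 0.231] pointing down, gripper open.
Joint ranges: [-2.53, 2.53], [-0.77, 2.02], [0.04, 2.7], [-1, 4.14], [0.28, 2.66], [-3.11, 3.11]. Speed limits (rad/s): [2.57, 2.57, 3.14, 3.14, 3.14, 3.14].

### API

Orientations are given as [roll, pitch, yaw] about the fixed x, y, z axes, in that order (R = Rz(yaw) Ry(pitch) Rx(roll)).
In Python, from workcell import env gives the robot as it stands.
- The arm moves only by the tool apply_moves, never from a script. Its arguments are lists of equal length, an entry for each row: "jaw": the opening, from -1 (shut) to 1 (fully open); "offset": the shift along the tool's x, y, z in units of 250 mm (1.0 is 250 mm), a list of three; "turn": the turn, a rotation vector about the tool's x, y, z in units of 90 degrees (1.0 is 90 degrees), a list of three. In form: {"jaw": [jaw, ...], "offset": [[dx, dy, dz], ...], "turn": [[rx, ry, rz], ...]}. A call has 1 to 12 rows; each row shifts and turns the commanded pose from where the row before left it, along the tool's axes as they then stand; what a row does not reach is not made up. A row lasts 1/10 s, in which the tool goes at most 50 mm and 8.59 degrees, less where a joint would pass 70% of its speed; a pose out of reach is approached as far as the arm can. A call with a number of a shift or a turn outside -1 to 1 is refused whole. A call with a gripper value outside its range is refused whole. The fingers move at their own pace and stop on an object; "grip_force" is the grip in N (left out, the last holds). Time passes only in rows, so rows that do not move let the fingers close. It gives the time, the measured TCP pose, the force, the opening and the grip force at its end, in the units of the state.
- env.observe(): the state, without advancing time (a new reading comes with each control period).
- env.grab_frame(name): name is "side" or "top"; returns the picture (400x640x3 uint8, red, green, blue); there is no depth.
- env.camera_info(name): a dict with "mtx" (3x3 intrinsics, pixels), "R" (3x3) and "t" (3): a world point X has camera coordinates R X + t. Camera axes: x right, y down, z forward; pixel columns grow to the right and rows downward; lengths in m; the calibration is good to about 2 mm. A picture is of the moment at which its call begins. camera_info takes no time and is no camera call.
- env.job_done(): hands the job in; it is judged then, once.
The state is a dict: "time": time; "q": joint angles; "joint_velocities": joint speeds; "joint_torque": joint torques, N m; "eef_pos": TCP position; "eef_rot": TCP orientation; "ft_force": force on the tool from outside, world axes, zero at the start; "ft_torque": the same for the moment, N m; "grip_width": finger opening in m; "gripper_force": force on a finger pad.
Only numpy, scipy, OpenCV 4.12 (cv2) and the standard library are available. Lean on these libraries where they do the work, as an engineer would, in place of code of your own. Each camera call takes 0.05 s, during which the arm holds its last target. There are 200 camera calls.

### The job

The grey hand-held moisture meter needs charging: push it along the worktop, flat on the surface all the way and never lifted or tipped, in between the guides and keys end first under the low bridge of its charging dock until that end rests against the stop. Then press the dock's orange button fully down and let go, with the meter still home. Leave the two sample tins, the label roll and the cup where they are.

Things in the scene. Friction and masses are not known exactly. Their poses are not given: they have to be found in the camera images.
- meter_center (a point): Centre of the loose grey moisture meter, 14 mm above its underside. Flat body, box-like for contact: 136 mm long (x), 56 mm wide (y), 28 mm high, about 0.2 kg, lying on the worktop. Its x axis runs lengthwise from the end with the display to the end with the four keys, which goes into the dock first and points roughly towards the dock at the start; z is up.
- meter_front (a point): Middle of the meter's front face, at the end with the keys: 68 mm ahead of meter_center along its x axis; same axes.
- dock_seat (a point): Where the meter's centre lies when fully home in the charging dock, 14 mm above the worktop. The dock is fixed; its x axis is the way in, z up. Measured from here: a black stop (30 mm high) with its face at x = +68 mm; a 62 mm wide channel between two 24 mm high aluminium rails from x = -36 to +68 mm. The channel has no floor: the meter slides on the worktop.
- dock_mouth (a point): Middle of the dock's open mouth, 60 mm before dock_seat on the way in, 14 mm above the worktop; same axes. Black lead-ins, 24 mm high, flare from the 62 mm channel to about 84 mm here. When the meter is home, its last 8 mm stick out behind this mouth.
- dock_bridge (a point): Middle of the underside of the dock's grey bridge, 34 mm above the worktop and straight above dock_seat; same axes. The bridge is 46 mm deep along x, 98 mm wide along y, 10 mm thick (top 44 mm above the worktop).
- start_top (a point): Centre of the top face of the dock's round orange push button (30 mm across), which stands on the dock's +y side, at x = +45 mm, y = +98 mm in the axes of dock_seat; it is pressed straight down. Its top is 22 mm above the worktop.
- start (a joint): Travel of the orange button: 0 released, 0.006 m fully down (about 4 N); it springs back.
- black_tin: Loose black screw-lid tin, 65 mm across, 68 mm high, origin at the centre of its underside; to be left alone.
- silver_tin: Loose silvery screw-lid tin, 65 mm across, 52 mm high, origin at the centre of its underside; to be left alone.
- label_roll: Loose white roll of labels lying flat, 83 mm across, 30 mm high, origin at the centre of its underside; to be left alone.
- cup: Loose white espresso cup, 60 x 84 mm over its handle, 49 mm high, origin at the centre of its underside; to be left alone.

How it is judged:
On the way, in this order (a step that is already met when the one before it is completed fails the run):
1. the meter lies flat and fully home in the dock, its front end against the stop (x of meter_front in the frame of dock_seat above 0.063 m and distance between meter_center and dock_seat below 0.008 m and angle between the x axis of meter_center and the x axis of dock_seat, either way round below 0.1 rad), for 0.2 s.
2. the orange button is pressed fully down (value of joint start above 0.0045 m), for 0.05 s.
At the end, for the whole second after the job is handed in: the meter lies at rest in the dock, its centre within 8 mm of dock_seat and its front end within 5 mm of the stop, in line within 0.1 rad; the button has been pressed (more than 4.5 mm) after that and is up again (all of step 1 and linear speed of meter below 0.02 m/s and value of joint start below 0.002 m); the robot touches nothing.
It fails at once if the meter is lifted (its centre more than 8 mm above where it slides) (height (world z) of meter_center above 0.022 m).
It fails at once if the meter is tipped by more than 0.12 rad (angle between meter_center's own z axis and vertical above 0.12 rad).
It fails at once if the button is pressed before the meter is home (value of joint start above 0.0045 m and x of meter_center in the frame of dock_seat below -0.008 m).
It fails at once if a tin, the label roll or the cup is moved by more than 20 mm (distance of any of black_tin, silver_tin, label_roll, cup from where it was at the start of the episode above 0.02 m).
It also fails if it takes over 69 s, if anything falls off the work surface, if the arm or the gripper's body presses on something with over 40 N, if the wrist force passes 120 N, or if a joint passes its speed limit or range.

## Working session

There is one attempt and no reset: what is moved stays moved. The work goes in short steps, Python scripts to look and compute and a tool call to move; the robot and the scene stay as the last step left them, time stands still between calls to the robot, and variables do not carry over. Pictures are saved under pics/ and viewed, at most 10 in all, crops included, and the job is handed in when it is done.

Besides the shell and the picture viewer there is one more tool, called after "Call:" in YAML: its name, and indented under it one key for each argument. apply_moves: Moves the arm, as the interface text tells. Shifts and turns lie within -1 to 1; 1 stands for 250 mm of shift or 90 degrees of turn. Its arguments: {"type":"object","properties":{"jaw":{"type":"array","items":{"type":"number"}},"offset":{"type":"array","items":{"type":"array","items":{"type":"number","minimum":-1,"maximum":1}}},"turn":{"type":"array","items":{"type":"array","items":{"type":"number","minimum":-1,"maximum":1}}},"grip_force":{"type":"number"}},"required":["jaw","offset","turn"]}

```bash
mkdir -p pics
python3 - <<'E'
from workcell import env
import cv2
for n in("top","side"):
    cv2.imwrite(f"pics/{n}0.png",env.grab_frame(n)[:,:,::-1]); c=env.camera_info(n); print(n,c)
s=env.observe(); print(s["eef_pos"],s["eef_rot"],s["grip_width"],s["time"])
E
```

```text
top {'mtx': array([[408.76049934,   0.        , 320.74152722],
       [  0.        , 408.76049934, 200.39704164],
       [  0.        ,   0.        ,   1.        ]]), 'R': array([[-0.01181357, -0.99986723, -0.01122335],
       [-0.99670196,  0.01267588, -0.08015318],
       [ 0.0802848 ,  0.01023944, -0.99671937]]), 't': array([0.07743655, 0.58483187, 1.06252742])}
side {'mtx': array([[390.68191159,   0.        , 316.9478669 ],
       [  0.        , 390.68191159, 197.2531808 ],
       [  0.        ,   0.        ,   1.        ]]), 'R': array([[-0.99837015, -0.05695744, -0.00359148],
       [-0.03206329,  0.6118508 , -0.79032306],
       [ 0.04721223, -0.7889198 , -0.61267982]]), 't': array([0.55567592, 0.02075321, 0.98121868])}
[0.2369939  0.46804215 0.23068046] [-3.14016075e+00 -1.54844583e-04  2.67275876e+00] 0.0853625062617946 0.1
```

View pics/top0.png

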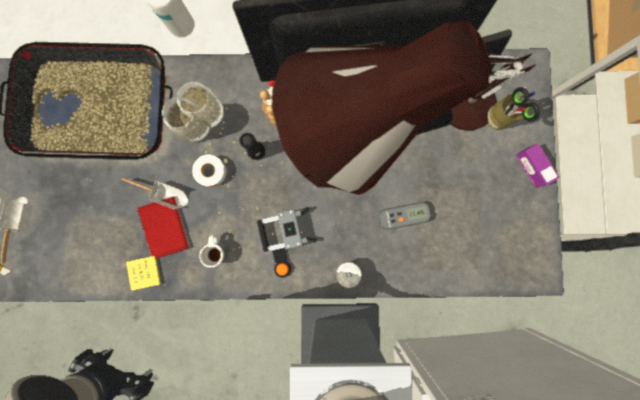

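View pics/side0.png

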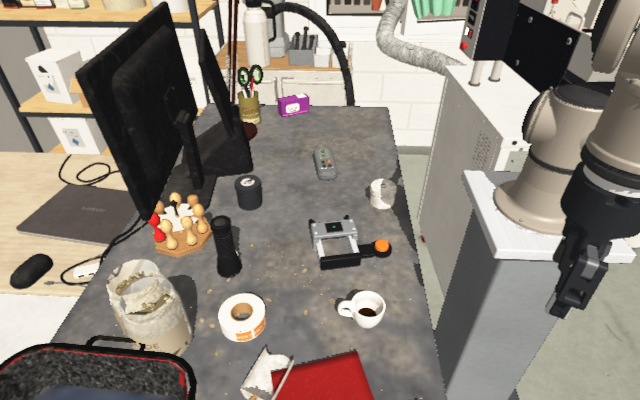

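The top view shows the dock at about (287,230), its button at (283,269), the meter at (405,215) and the silver tin at (348,273). In the side view the dock is at (336,243), the button at (382,246) and the meter at (325,164). The keys end of the meter faces the dock. Next I'll take enlarged crops.

```bash
cat > h.py <<'E'
import numpy as np, cv2
from workcell import env
def ray(n,px,z):
    c=env.camera_info(n); d=c["R"].T@np.linalg.solve(c["mtx"],[px[0],px[1],1.]); o=-c["R"].T@c["t"]
    return o+d*(z-o[2])/d[2]
def proj(n,X):
    c=env.camera_info(n); p=c["mtx"]@(c["R"]@np.array(X)+c["t"]); return p[:2]/p[2]
E
python3 - <<'E'
from h import *
a=cv2.imread("pics/top0.png")[190:290,240:440]; b=cv2.imread("pics/side0.png")[140:280,290:410]
A=cv2.resize(a,None,fx=4,fy=4,interpolation=cv2.INTER_CUBIC); cv2.imwrite("pics/tc.png",A)
cv2.imwrite("pics/sc.png",cv2.resize(b,None,fx=4,fy=4,interpolation=cv2.INTER_CUBIC))
for n,z in(("top",.022),("side",.022)):
    I=cv2.imread(f"pics/{n}0.png"); h=cv2.cvtColor(I,cv2.COLOR_BGR2HSV)
    m=cv2.inRange(h,(5,180,180),(18,255,255)); k,l,s,c=cv2.connectedComponentsWithStats(m)
    for i in range(1,k):
        if s[i,4]>15: print(n,c[i],s[i],ray(n,c[i],z))
E
```

```text
top [281.5 269. ] [276 264  12  11 104] [0.40621348 0.17561651 0.022     ]
side [381.42647059 245.29411765] [375 240  14  12 136] [0.40691327 0.18486419 0.022     ]
```

View pics/tc.png

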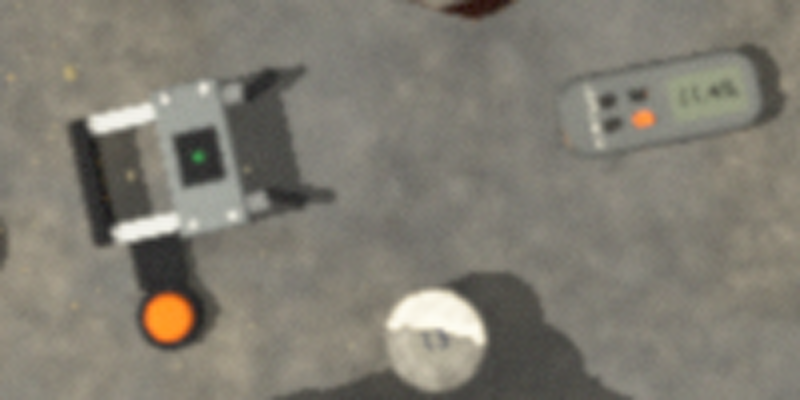

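View pics/sc.png

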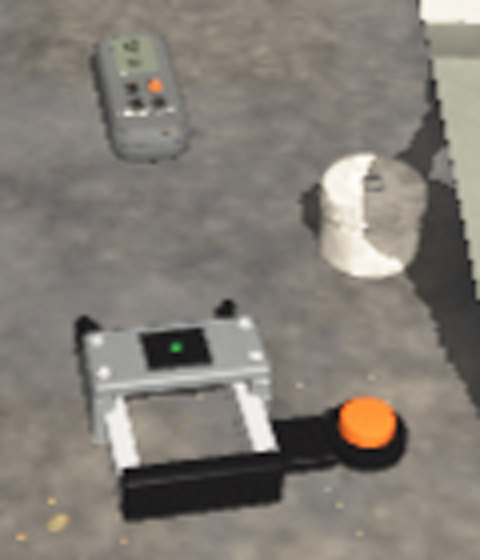

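Run:
```python
from h import *
T=lambda p:((p[0]+.5)/4-.5+240,(p[1]+.5)/4-.5+190)
S=lambda p:((p[0]+.5)/4-.5+290,(p[1]+.5)/4-.5+140)
R=lambda v:np.round(v[:2],4)
print("LED",R(ray("top",T((198,156)),.044)),R(ray("side",S((176,347)),.044)))
for p,q in [((165,98),(103,372)),((232,214),(246,323)),((192,224),(256,356))]:
    print("screw",R(ray("top",T(p),.044)),R(ray("side",S(q),.044)))
P=[R(ray("top",T(p),.044)) for p in [(165,98),(204,88),(192,224),(232,214)]]
d=P[0]-P[2]+P[1]-P[3]; print("dock -y dir yaw",np.arctan2(d[1],d[0])-0, "ctr",np.mean(P,0)); d=P[0]-P[1]+P[2]-P[3];print("x yaw",np.arctan2(d[1],d[0]))
# stop
print("stop top",[R(ray("top",T(p),.03)) for p in[(70,123),(97,243)]])
print("leadins",[R(ray("top",T(p),.024)) for p in[(303,70),(333,195)]])
M=[R(ray("top",T(p),.028)) for p in[(562,95),(575,152),(750,50),(763,108)]]; print("meter",M)
M=np.array(M); f=(M[0]+M[1])/2; b=(M[2]+M[3])/2; print("ends",f,b,np.linalg.norm(f-b),(f+b)/2,"yaw",np.arctan2(*(f-b)[::-1]))
print("meter side orange key",R(ray("side",S((156,86)),.028)),R(ray("top",T((643,118)),.028)))
print("button",R(ray("top",T((168,317)),.022)),R(ray("side",S((369,420)),.022)))
print("tin",R(ray("top",T((436,340)),.052)),"black tin side",R(ray("side",(248,182),.068)))
print("cup",R(ray("top",(211,252),.045)))
```

```text
LED [0.5116 0.153 ] [0.511  0.1541]
screw [0.5496 0.1743] [0.5498 0.1762]
screw [0.4739 0.1312] [0.4724 0.1321]
screw [0.4678 0.1571] [0.4673 0.1591]
dock -y dir yaw 0.20946575766298675 ctr [0.511775 0.15285 ]
x yaw 1.8056789584810318
stop top [array([0.5345, 0.2386]), array([0.4557, 0.2208])]
leadins [array([0.568 , 0.0847]), array([0.4852, 0.0658])]
meter [array([ 0.5491, -0.086 ]), array([ 0.5115, -0.0936]), array([ 0.5773, -0.2105]), array([ 0.5389, -0.2178])]
ends [ 0.5303 -0.0898] [ 0.5581  -0.21415] 0.1274196315329785 [ 0.5442   -0.151975] yaw 1.7907421393935086
meter side orange key [ 0.5314 -0.1356] [ 0.5333 -0.1388]
button [0.4065 0.1753] [0.4058 0.1828]
tin [0.3927 0.0011] black tin side [0.7223 0.0312]
cup [0.4537 0.3556]
```

Call:
apply_moves:
  jaw: [1,1,1,1,1,1]
  offset:
    - [0,0,0.074]
    - [0,0,0.074]
    - [0,0,0.074]
    - [0,0,0.074]
    - [0,0,0.074]
    - [0,0,0.074]
  turn:
    - [0,0,0.0937]
    - [0,0,0.0937]
    - [0,0,0.0937]
    - [0,0,0.0937]
    - [0,0,0.0937]
    - [0,0,0.0937]
  grip_force: 30

```text
time: 0.7
eef_pos: [0.237, 0.4682, 0.1193]
eef_rot: [-3.141, 0.0, 1.784]
ft_force: [-0.0, -0.3, -0.0]
grip_width: 0.0853
gripper_force: 0.0
```

Call:
apply_moves:
  jaw: [1,1,1,1,1,1,1,1,1,1,1,1]
  offset:
    - [-0.178,0.0413,0]
    - [-0.178,0.0413,0]
    - [-0.178,0.0413,0]
    - [-0.178,0.0413,0]
    - [-0.178,0.0413,0]
    - [-0.178,0.0413,0]
    - [-0.178,0.0413,0]
    - [-0.178,0.0413,0]
    - [-0.178,0.0413,0]
    - [-0.178,0.0413,0]
    - [-0.178,0.0413,0]
    - [-0.178,0.0413,0]
  turn:
    - [0,0,0]
    - [0,0,0]
    - [0,0,0]
    - [0,0,0]
    - [0,0,0]
    - [0,0,0]
    - [0,0,0]
    - [0,0,0]
    - [0,0,0]
    - [0,0,0]
    - [0,0,0]
    - [0,0,0]

```text
time: 1.9
eef_pos: [0.4744, -0.0279, 0.1201]
eef_rot: [-3.141, -0.0, 1.789]
ft_force: [2.1, 0.5, -0.5]
grip_width: 0.0856
gripper_force: 0.0
```

Call:
apply_moves:
  jaw: [1,1,1,1,1]
  offset:
    - [-0.178,0.0413,0]
    - [-0.178,0.0413,0]
    - [-0.178,0.0413,0]
    - [-0.178,0.0413,0]
    - [0,0,0]
  turn:
    - [0,0,0]
    - [0,0,0]
    - [0,0,0]
    - [0,0,0]
    - [0,0,0]

```text
time: 2.4
eef_pos: [0.5547, -0.1959, 0.1197]
eef_rot: [3.14, 0.002, 1.785]
ft_force: [0.4, 0.6, 0.2]
grip_width: 0.0854
gripper_force: 0.0
```

Run:
```python
from h import *
a=env.grab_frame("side")[:,:,::-1][100:280,230:430]; b=env.grab_frame("top")[:,:,::-1][160:300,270:450]
b=cv2.resize(b,(400,311)); a=cv2.resize(a,(400,360)); cv2.imwrite("pics/g1.png",np.hstack([a,cv2.copyMakeBorder(b,0,49,0,0,0)]))
s=env.observe(); print(s["eef_pos"],s["eef_rot"],s["time"],s["q"])
```

```text
[ 0.55255535 -0.19131298  0.11934968] [-3.14035971e+00 -1.36172259e-03  1.78778311e+00] 2.5 [-4.64498542e-01  5.56474154e-01  1.50495705e+00  3.18130136e-04
  1.08197684e+00 -6.81635809e-01]
```

View pics/g1.png

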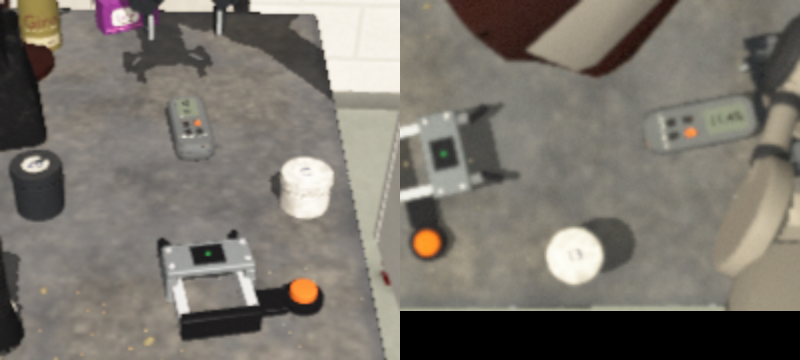

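The gripper is above the display end of the meter. In the side crop the fingers are at about (150,25) and (218,25), on either side of the meter at (190,125), and nothing has been disturbed. I'll descend and grip lightly.

Call:
apply_moves:
  jaw: [1,1,1,1,1,1,1,1]
  offset:
    - [0,0,0.1]
    - [0,0,0.1]
    - [0,0,0.1]
    - [0,0,0.08]
    - [0,0,0.05]
    - [0,0,0.03]
    - [0,0,0]
    - [0,0,0]
  turn:
    - [0,0,0]
    - [0,0,0]
    - [0,0,0]
    - [0,0,0]
    - [0,0,0]
    - [0,0,0]
    - [0,0,0]
    - [0,0,0]

```text
time: 3.3
eef_pos: [0.5535, -0.1907, 0.0061]
eef_rot: [3.141, 0.001, 1.79]
ft_force: [0.2, 0.2, -0.2]
grip_width: 0.0854
gripper_force: 0.0
```

Call:
apply_moves:
  jaw: [-0.2,-0.2,-0.2,-0.2,-0.2,-0.2]
  offset:
    - [0,0,0]
    - [0,0,0]
    - [0,0,0]
    - [0,0,0]
    - [0,0,0]
    - [0,0,0]
  turn:
    - [0,0,0]
    - [0,0,0]
    - [0,0,0]
    - [0,0,0]
    - [0,0,0]
    - [0,0,0]
  grip_force: 25

```text
time: 3.9
eef_pos: [0.5535, -0.191, 0.0062]
eef_rot: [3.141, 0.001, 1.79]
ft_force: [-1.1, 0.5, 5.4]
grip_width: 0.0553
gripper_force: 27.6
```

Call:
apply_moves:
  jaw: [-0.2,-0.2,-0.2,-0.2,-0.2,-0.2,-0.2,-0.2,-0.2,-0.2,-0.2,-0.2]
  offset:
    - [0.04,0.01,0]
    - [0.06,0.014,0]
    - [0.07,0.014,0]
    - [0.07,0.014,0]
    - [0.07,0.014,0]
    - [0.07,0.014,0]
    - [0.07,0.014,0]
    - [0.07,0.014,0]
    - [0.07,0.014,0]
    - [0.05,0.014,0]
    - [0.03,0,0]
    - [0,0,0]
  turn:
    - [0,0,0]
    - [0,0,0]
    - [0,0,0]
    - [0,0,0]
    - [0,0,0]
    - [0,0,0]
    - [0,0,0]
    - [0,0,0]
    - [0,0,0]
    - [0,0,0]
    - [0,0,0]
    - [0,0,0]

```text
time: 5.1
eef_pos: [0.5506, -0.0182, 0.0062]
eef_rot: [3.139, 0.0, 1.791]
ft_force: [1.3, 4.0, 7.2]
grip_width: 0.0552
gripper_force: 27.7
```

Run:
```python
from h import *
A=env.grab_frame("side")[:,:,::-1]; B=env.grab_frame("top")[:,:,::-1]
cv2.imwrite("pics/s2.png",A); cv2.imwrite("pics/t2.png",B)
a=cv2.resize(A[140:280,290:410],None,fx=3.5,fy=3.5,interpolation=2); b=cv2.resize(B[180:280,250:360],None,fx=3.4,fy=3.4,interpolation=2)
b=cv2.copyMakeBorder(b,0,a.shape[0]-b.shape[0],0,0,0); cv2.imwrite("pics/g2.png",np.hstack([a,b])); print(a.shape,b.shape)
s=env.observe(); p=s["eef_pos"]; print(p,s["eef_rot"],s["time"])
d=p[:2]-np.array([.5118,.153]); x=np.array([np.cos(1.79),np.sin(1.79)]); print("along",d@x,"lat",d@[-x[1],x[0]])
```

```text
(490, 420, 3) (490, 374, 3)
[ 0.55058106 -0.01828784  0.00619001] [ 3.13927201e+00 -4.24026009e-04  1.79009039e+00] 5.2
along -0.17562211190441065 lat -0.000606113713925172
```

View pics/g2.png

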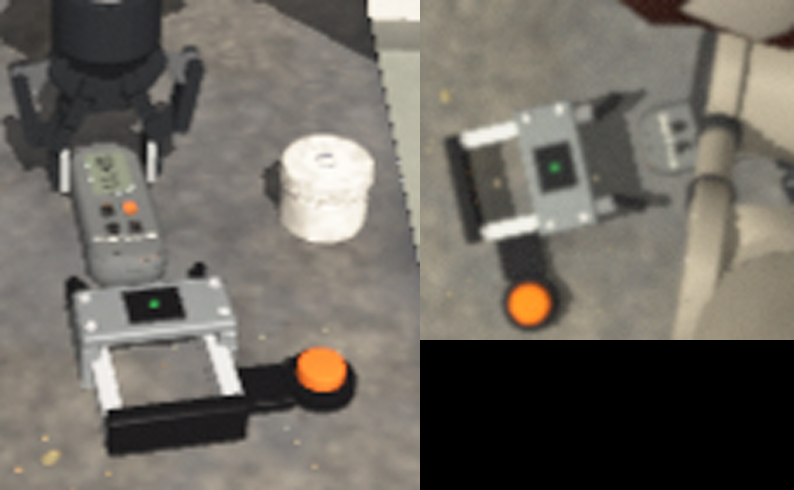

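The meter is in front of the mouth. In the side crop its front is at about (127,280), between the horns at (77,285) and (197,270). I'll check the lateral offset numerically.

Run:
```python
from h import *
S=lambda p:((p[0]+.5)/3.5-.5+290,(p[1]+.5)/3.5-.5+140)
T=lambda p:((p[0]-420+.5)/3.4-.5+250,(p[1]+.5)/3.4-.5+180)
x=np.array([np.cos(1.79),np.sin(1.79)]); y=np.array([-x[1],x[0]])
def L(n,f,p,z,name):
    d=ray(n,f(p),z)[:2]-[.5118,.153]; print(name,n,"along %.1f lat %.1f"%(1e3*d@x,1e3*d@y))
for p,nm in[((104,380),"railL"),((228,368),"railR")]: L("side",S,p,.024,nm)
for p,nm in[((490,140),"railL"),((510,229),"railR")]: L("top",T,p,.024,nm)
for p,nm in[((95,240),"m dotL"),((157,237),"m dotR"),((86,225),"edgeL"),((160,225),"edgeR"),((78,185),"rearL"),((150,178),"rearR")]: L("side",S,p,.028,nm)
for p,nm in[((669,114),"mL"),((686,168),"mR"),((637,145),"front")]: L("top",T,p,.028,nm)
for p,nm in[((640,97),"hornL"),((665,200),"hornR")]: L("top",T,p,.024,nm)
for p,nm in[((72,285),"hornL"),((201,268),"hornR")]: L("side",S,p,.024,nm)
```

```text
railL side along 42.5 lat -38.1
railR side along 44.9 lat 38.7
railL top along 45.9 lat -32.1
railR top along 45.9 lat 38.8
m dotL side along -86.1 lat -22.7
m dotR side along -82.2 lat 19.6
edgeL side along -103.2 lat -26.2
edgeR side along -94.7 lat 24.2
rearL side along -149.4 lat -24.7
rearR side along -149.1 lat 27.8
mL top along -94.6 lat -19.6
mR top along -97.8 lat 24.2
front top along -64.9 lat -1.9
hornL top along -75.6 lat -37.9
hornR top along -76.2 lat 44.5
hornL side along -47.3 lat -44.4
hornR side along -50.0 lat 43.2
```

Call:
apply_moves:
  jaw: [-0.2,-0.2,-0.2,-0.2,-0.2,-0.2]
  offset:
    - [0.02,-0.004,0]
    - [0.03,0,0]
    - [0.03,0,0]
    - [0.03,0,0]
    - [0.03,0,0]
    - [0,0,0]
  turn:
    - [0,0,0]
    - [0,0,0]
    - [0,0,0]
    - [0,0,0]
    - [0,0,0]
    - [0,0,0]

```text
time: 5.8
eef_pos: [0.5419, 0.0151, 0.0062]
eef_rot: [3.139, 0.001, 1.791]
ft_force: [0.3, 0.8, 7.1]
grip_width: 0.0554
gripper_force: 27.7
```

Call:
apply_moves:
  jaw: [-0.2,-0.2,-0.2,-0.2,-0.2,-0.2,-0.2]
  offset:
    - [0.03,0,0]
    - [0.03,0,0]
    - [0.03,0,0]
    - [0.03,0,0]
    - [0.03,0,0]
    - [0.01,0,0]
    - [0,0,0]
  turn:
    - [0,0,0]
    - [0,0,0]
    - [0,0,0]
    - [0,0,0]
    - [0,0,0]
    - [0,0,0]
    - [0,0,0]

```text
time: 6.5
eef_pos: [0.5333, 0.0538, 0.0062]
eef_rot: [3.139, 0.001, 1.791]
ft_force: [0.7, -0.8, 7.1]
grip_width: 0.0558
gripper_force: 27.6
```

Call:
apply_moves:
  jaw: [0.6,1,1,1,1,1,1,1,1,1]
  offset:
    - [0,0,0]
    - [0,0,0]
    - [0,0,0]
    - [0,0,0]
    - [0,0,-0.06]
    - [0,0,-0.1]
    - [0,0,-0.1]
    - [-0.08,0,0]
    - [-0.15,0,0]
    - [0,0,0]
  turn:
    - [0,0,0]
    - [0,0,0]
    - [0,0,0]
    - [0,0,0]
    - [0,0,0]
    - [0,0,0]
    - [0,0,0]
    - [0,0,0]
    - [0,0,0]
    - [0,0,0]

```text
time: 7.5
eef_pos: [0.5462, -0.0062, 0.0706]
eef_rot: [3.14, 0.001, 1.787]
ft_force: [-0.7, 1.0, -0.6]
grip_width: 0.0852
gripper_force: 0.0
```

Call:
apply_moves:
  jaw: [-1,-1,-1,-1,-1,-1,-1,-1,-1,-1,-1]
  offset:
    - [0,0,0]
    - [0,0,0]
    - [0,0,0]
    - [0,0,0]
    - [0,0,0]
    - [0,0,0]
    - [0,0,0.08]
    - [0,0,0.08]
    - [0,0,0.06]
    - [0,0,0.03]
    - [0,0,0]
  turn:
    - [0,0,0]
    - [0,0,0]
    - [0,0,0]
    - [0,0,0]
    - [0,0,0]
    - [0,0,0]
    - [0,0,0]
    - [0,0,0]
    - [0,0,0]
    - [0,0,0]
    - [0,0,0]

```text
time: 8.6
eef_pos: [0.5445, -0.0029, 0.0069]
eef_rot: [-3.14, -0.001, 1.79]
ft_force: [0.2, 0.0, 0.3]
grip_width: 0.0
gripper_force: 0.0
```

Run:
```python
from h import *
A=env.grab_frame("side")[:,:,::-1]; B=env.grab_frame("top")[:,:,::-1]
a=cv2.resize(A[140:280,290:410],None,fx=3.5,fy=3.5,interpolation=2); b=cv2.resize(B[180:280,250:360],None,fx=3.4,fy=3.4,interpolation=2)
b=cv2.copyMakeBorder(b,0,a.shape[0]-b.shape[0],0,0,0); cv2.imwrite("pics/g3.png",np.hstack([a,b]))
s=env.observe(); p=s["eef_pos"]; print(p,s["eef_rot"],s["time"],s["grip_width"])
d=p[:2]-np.array([.5118,.153]); x=np.array([np.cos(1.79),np.sin(1.79)]); print("along",d@x,"lat",d@[-x[1],x[0]])
```

```text
[ 0.54550158 -0.00300695  0.00826237] [3.14087367e+00 1.59533397e-04 1.78966810e+00] 8.7 0.00014390075330388634
along -0.15960234124093667 lat 0.0010289526207975092
```

View pics/g3.png

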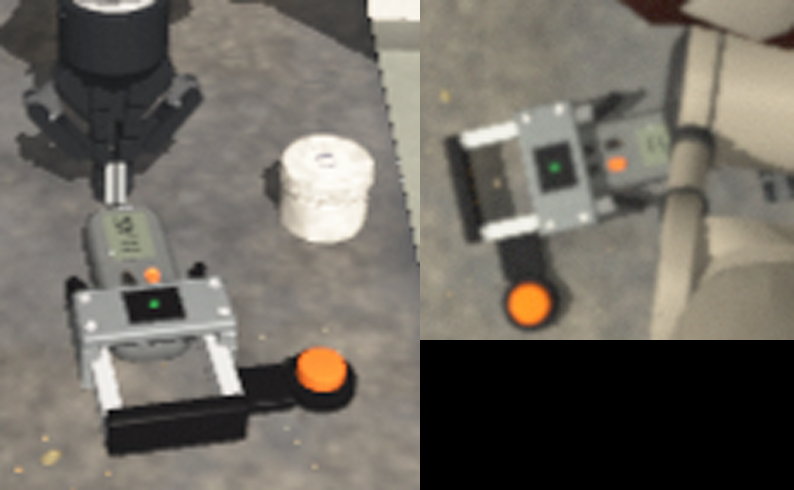

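The meter is straight in the channel with its front under the bridge, and the shut fingers are at side crop (116,180), just behind its rear. Now I'll push.

Call:
apply_moves:
  jaw: [-1,-1,-1,-1,-1,-1,-1,-1,-1,-1]
  offset:
    - [0.03,0,0]
    - [0.03,0,0]
    - [0.03,0,0]
    - [0.03,0,0]
    - [0.03,0,0]
    - [0.03,0,0]
    - [0.03,0,0]
    - [0.03,0,0]
    - [0.02,0,0]
    - [0,0,0]
  turn:
    - [0,0,0]
    - [0,0,0]
    - [0,0,0]
    - [0,0,0]
    - [0,0,0]
    - [0,0,0]
    - [0,0,0]
    - [0,0,0]
    - [0,0,0]
    - [0,0,0]

```text
time: 9.7
eef_pos: [0.5305, 0.0614, 0.0076]
eef_rot: [-3.141, -0.001, 1.79]
ft_force: [0.8, 0.8, 0.2]
grip_width: -0.0002
gripper_force: 0.0
```

Call:
apply_moves:
  jaw: [-1,-1,-1,-1,-1,-1,-1]
  offset:
    - [0.01,0,0]
    - [0.01,0,0]
    - [0.01,0,0]
    - [0.006,0,0]
    - [0.006,0,0]
    - [0,0,0]
    - [0,0,0]
  turn:
    - [0,0,0]
    - [0,0,0]
    - [0,0,0]
    - [0,0,0]
    - [0,0,0]
    - [0,0,0]
    - [0,0,0]

```text
time: 10.4
eef_pos: [0.5286, 0.0708, 0.0078]
eef_rot: [-3.142, -0.0, 1.79]
ft_force: [-0.1, 0.6, 0.4]
grip_width: -0.0
gripper_force: 0.0
```

Call:
apply_moves:
  jaw: [-1,-1,-1,-1,-1]
  offset:
    - [0.006,0,0]
    - [0.006,0,0]
    - [0.006,0,0]
    - [0,0,0]
    - [0,0,0]
  turn:
    - [0,0,0]
    - [0,0,0]
    - [0,0,0]
    - [0,0,0]
    - [0,0,0]

```text
time: 10.9
eef_pos: [0.5277, 0.0753, 0.0078]
eef_rot: [-3.142, -0.0, 1.79]
ft_force: [-0.1, 0.3, 0.5]
grip_width: -0.0001
gripper_force: 0.0
```

Run:
```python
from h import *
A=env.grab_frame("side")[:,:,::-1]; B=env.grab_frame("top")[:,:,::-1]
a=cv2.resize(A[140:280,290:410],None,fx=3.5,fy=3.5,interpolation=2); b=cv2.resize(B[180:280,250:360],None,fx=3.4,fy=3.4,interpolation=2)
b=cv2.copyMakeBorder(b,0,a.shape[0]-b.shape[0],0,0,0); cv2.imwrite("pics/g4.png",np.hstack([a,b]))
s=env.observe(); p=s["eef_pos"]; print(p,s["ft_force"],s["time"])
d=p[:2]-np.array([.5118,.153]); x=np.array([np.cos(1.79),np.sin(1.79)]); print("along",d@x,"lat",d@[-x[1],x[0]])
```

```text
[0.52767409 0.07521482 0.00778879] [ 0.20381328 -0.24534678 -0.34648903] 11.0
along -0.0793757151566958 lat 0.0014203407223640626
```

View pics/g4.png

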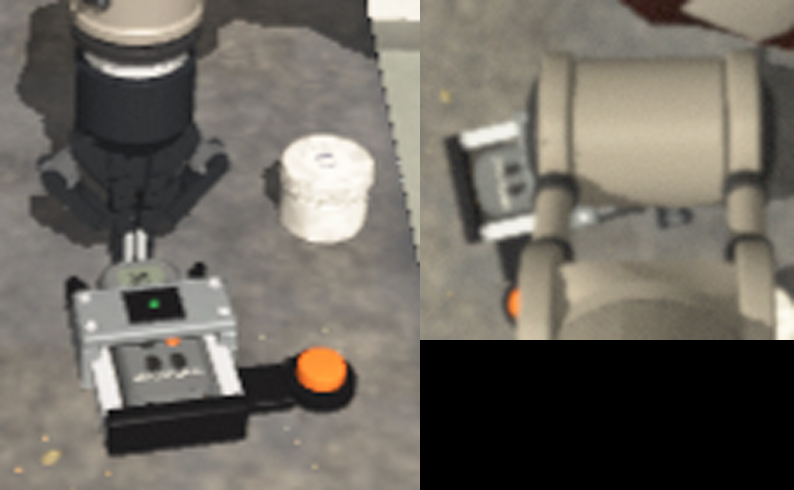

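The meter is nearly home: the keys end is close to the stop (side crop, about (165,390)), with no contact force yet. I'll continue in small steps.

Call:
apply_moves:
  jaw: [-1,-1,-1,-1,-1]
  offset:
    - [0.005,0,0]
    - [0.005,0,0]
    - [0.004,0,0]
    - [0,0,0]
    - [0,0,0]
  turn:
    - [0,0,0]
    - [0,0,0]
    - [0,0,0]
    - [0,0,0]
    - [0,0,0]

```text
time: 11.5
eef_pos: [0.5274, 0.0766, 0.0078]
eef_rot: [-3.142, 0.002, 1.79]
ft_force: [1.4, -11.4, -0.2]
grip_width: -0.0
gripper_force: 5.6
```

Call:
apply_moves:
  jaw: [-1,-1,-1,-1]
  offset:
    - [0.004,0,0]
    - [0.004,0,0]
    - [0,0,0]
    - [0,0,0]
  turn:
    - [0,0,0]
    - [0,0,0]
    - [0,0,0]
    - [0,0,0]

```text
time: 11.9
eef_pos: [0.5274, 0.0767, 0.008]
eef_rot: [3.141, 0.005, 1.79]
ft_force: [0.9, -21.0, 0.3]
grip_width: 0.0001
gripper_force: 10.5
```

The force rises at a constant position, so the meter is against the stop. I'll back off and go over the button.

Call:
apply_moves:
  jaw: [-1,-1,-1,-1,-1,-1,-1,-1,-1,-1,-1]
  offset:
    - [-0.02,0,0]
    - [-0.04,0,0]
    - [-0.06,0,0]
    - [0,0,-0.12]
    - [0,0,-0.16]
    - [0,0,-0.16]
    - [0.153,-0.0967,0]
    - [0.153,-0.0967,0]
    - [0.153,-0.0967,0]
    - [0.153,-0.0967,0]
    - [0,0,0]
  turn:
    - [0,0,0]
    - [0,0,0]
    - [0,0,0]
    - [0,0,0]
    - [0,0,0]
    - [0,0,0]
    - [0,0,0]
    - [0,0,0]
    - [0,0,0]
    - [0,0,0]
    - [0,0,0]

```text
time: 13.0
eef_pos: [0.4016, 0.1817, 0.1178]
eef_rot: [-3.139, -0.001, 1.794]
ft_force: [0.1, 0.4, -0.5]
grip_width: 0.0002
gripper_force: 0.0
```

Run:
```python
from h import *
A=env.grab_frame("side")[:,:,::-1]; B=env.grab_frame("top")[:,:,::-1]
a=cv2.resize(A[140:280,290:410],None,fx=3.5,fy=3.5,interpolation=2); b=cv2.resize(B[180:280,250:360],None,fx=3.4,fy=3.4,interpolation=2)
b=cv2.copyMakeBorder(b,0,a.shape[0]-b.shape[0],0,0,0); cv2.imwrite("pics/g5.png",np.hstack([a,b]))
s=env.observe(); p=s["eef_pos"]; print(p,s["ft_force"],s["time"])
```

```text
[0.40551538 0.17985125 0.11814473] [0.02603935 0.45297456 0.2192751 ] 13.1
```

View pics/g5.png

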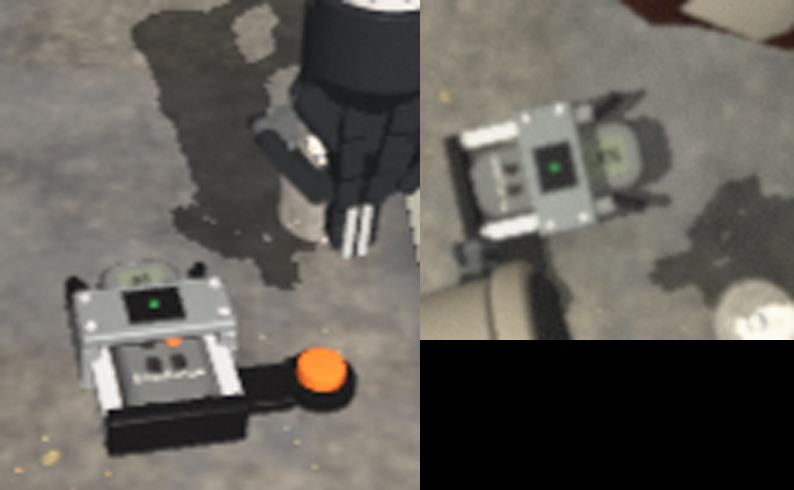

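The meter is home: it is under the bridge, with its keys against the stop at side crop (165,380). The shut fingers are above the button at (322,370). Now I'll press it.

Call:
apply_moves:
  jaw: [-1,-1,-1,-1,-1,-1]
  offset:
    - [-0.014,0,0.08]
    - [0,0,0.1]
    - [0,0,0.1]
    - [0,0,0.06]
    - [0,0,0.03]
    - [0,0,0]
  turn:
    - [0,0,0]
    - [0,0,0]
    - [0,0,0]
    - [0,0,0]
    - [0,0,0]
    - [0,0,0]

```text
time: 13.7
eef_pos: [0.4067, 0.1753, 0.0246]
eef_rot: [-3.14, 0.0, 1.788]
ft_force: [0.1, -0.0, -0.1]
grip_width: 0.0
gripper_force: 0.0
```

Call:
apply_moves:
  jaw: [-1,-1,-1,-1,-1,-1,-1]
  offset:
    - [0,0,0.008]
    - [0,0,0.008]
    - [0,0,0.008]
    - [0,0,0.008]
    - [0,0,0.006]
    - [0,0,0]
    - [0,0,0]
  turn:
    - [0,0,0]
    - [0,0,0]
    - [0,0,0]
    - [0,0,0]
    - [0,0,0]
    - [0,0,0]
    - [0,0,0]

```text
time: 14.4
eef_pos: [0.4069, 0.1762, 0.0161]
eef_rot: [3.14, -0.0, 1.79]
ft_force: [2.8, -1.4, 3.8]
grip_width: 0.0001
gripper_force: 1.9
```

Call:
apply_moves:
  jaw: [-1,-1,-1,-1]
  offset:
    - [0,0,0.006]
    - [0,0,0.004]
    - [0,0,0]
    - [0,0,0]
  turn:
    - [0,0,0]
    - [0,0,0]
    - [0,0,0]
    - [0,0,0]

```text
time: 14.8
eef_pos: [0.407, 0.1763, 0.0155]
eef_rot: [3.139, 0.0, 1.79]
ft_force: [-3.0, -4.4, 31.2]
grip_width: 0.0002
gripper_force: 15.3
```

Call:
apply_moves:
  jaw: [-1,-1,-1,-1,-1,-1,-1,-1]
  offset:
    - [0,0,-0.02]
    - [0,0,-0.06]
    - [0,0,-0.16]
    - [0,0,-0.16]
    - [0,0,-0.16]
    - [0,0,0]
    - [0,0,0]
    - [0,0,0]
  turn:
    - [0,0,0]
    - [0,0,0]
    - [0,0,0]
    - [0,0,0]
    - [0,0,0]
    - [0,0,0]
    - [0,0,0]
    - [0,0,0]

```text
time: 15.6
eef_pos: [0.4049, 0.176, 0.1519]
eef_rot: [-3.138, -0.0, 1.79]
ft_force: [-0.4, 0.4, -0.7]
grip_width: 0.0002
gripper_force: 0.0
```

Run:
```python
from h import *
A=env.grab_frame("side")[:,:,::-1]; B=env.grab_frame("top")[:,:,::-1]
a=cv2.resize(A[140:280,290:410],None,fx=3.5,fy=3.5,interpolation=2); b=cv2.resize(B[180:280,250:360],None,fx=3.4,fy=3.4,interpolation=2)
b=cv2.copyMakeBorder(b,0,a.shape[0]-b.shape[0],0,0,0); cv2.imwrite("pics/g6.png",np.hstack([a,b]))
```

```text
(no output)
```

View pics/g6.png

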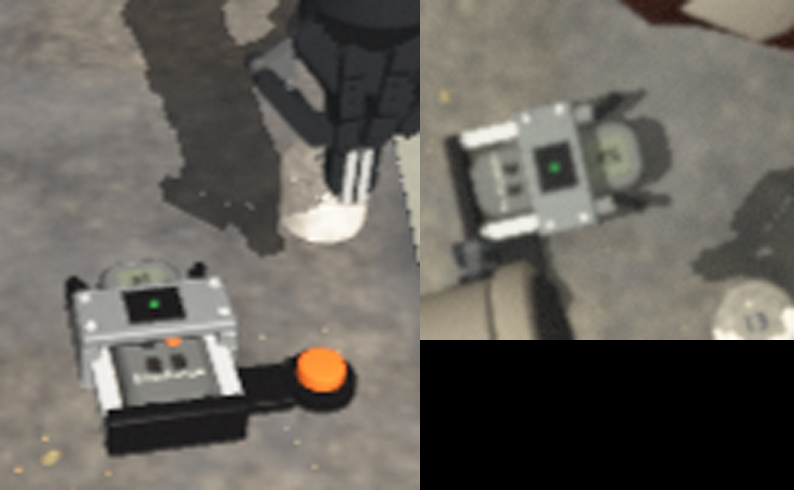

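The button bottomed out at 31 N and is up again at (322,370). The meter is unchanged and still home, and the arm is clear of everything.

```bash
python3 -c "
from workcell import env
print(env.job_done())"
```

```text
the job is handed in; nothing more can be done
None
```

The meter is home against the dock's stop, the orange button was pressed fully down and released, and I handed the job in; the hand-in returned no verdict.

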